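Slide the blank out over the measuring ledge and clamp it

ROBOT

A 6-joint arm with a two-finger parallel gripper is mounted at the origin on a cart in front of the work surface, level with it; the furniture and walls round the work are solid. World frame = base frame: x ahead of the robot, y to its left, z up, the work surface at z = 0. Lengths are in m, angles in rad, forces in N, time in s.
With the tool pointing down it reaches from about 0.3 to 0.825 m from the base axis. Payload 5.4 kg.
Tool frame: the origin (TCP) lies midway between the tips of the shut fingers; the grasp point (between the pads) lies 19 mm behind it; x points along the fingers, z is the direction in which the jaws open and shut, and the axes are right-handed (so a half turn about x gives the same grasp; the last joint's range is limited). The gripper opens to 92 mm and grips with 3 to 60 N. Pads are 20 mm wide; open, the fingers measure 128 mm over their backs; the gripper's body (75 mm by 189 mm) begins 69 mm behind the grasp point.
Start: joints at [0.941, 0.158, 1.597, -0, 1.386, -0.21], TCP at [0.234, 0.525, 0.215] pointing down, gripper open.
Joint ranges: [-2.91, 2.91], [-0.94, 2.29], [0.18, 2.7], [-1.29, 4.43], [0.17, 2.64], [-3, 3]. Speed limits (rad/s): [2.57, 2.57, 3.14, 3.14, 3.14, 3.14].

INTERFACE

Orientations are given as a unit quaternion [w, x, y, z].
In Python, from bench import monitor, cams, manip gives the robot as it stands.
- The arm moves only by the shell command python3 -m handwheel 'ROWS' [FORCE]. ROWS is JSON, a list of rows, each a list of 3 entries, a list of its own where there are three numbers: the finger opening in cm, from 0 to 9.19, then the shift along the tool's x, y, z in cm, then the turn, a rotation vector about the tool's x, y, z in rad. A call has 1 to 20 rows; each row is the pose to reach, as a shift and turn from the pose measured when the call began, along the tool's axes at that moment; what a row does not reach only later rows make up. A row lasts 1/10 s, in which the tool goes at most 50 mm and 8.59 degrees, less where a joint would pass 70% of its speed; a pose out of reach is approached as far as the arm can. A call with a gripper value outside its range is refused whole. The fingers move at their own pace and stop on an object; FORCE is the grip in N (left out, the last holds). Time passes only in rows, so rows that repeat a pose let the fingers close. It gives the time, the measured TCP pose, the force and the opening at its end, in the units of the state.
- monitor.observe(): the state, without advancing time (a new reading comes with each control period).
- cams.get_image(name): name is "side" or "top" or "wrist"; returns a dict with "img" (384x512x3 uint8, blue, green, red), "K" (3x3 intrinsics, pixels), "k1" (the pictures are not rectified: a ray, as slopes to the right and down, at radius r is drawn at 1 + k1 r^2 times it, then the intrinsics apply), "R" (3x3) and "t" (3): a world point X has camera coordinates R X + t; the wrist camera has in their place "mount" (4x4, takes a point from camera to tool coordinates, whose origin is the TCP and whose axes are the tool frame's). Camera axes: x right, y down, z forward; pixel columns grow to the right and rows downward; lengths in m; the calibration is good to about 2 mm. A picture is of the moment at which its call begins: read the wrist's pose just before it. There is no depth.
- manip.hand_in(): hands the job in, once; it reports no verdict.
The state is a dict: "clock": time; "joint_positions": joint angles; "qd": joint speeds; "joint_efforts": joint torques, N m; "ee_pos": TCP position; "ee_rot": TCP orientation; "force": force on the tool from outside, world axes, zero at the start; "wrist_torque": the same for the moment, N m; "finger_gap": opening from 0.0 (shut) to 1.0 (fully open).
Only numpy, scipy, OpenCV 4.12 (cv2) and the standard library are available. Lean on these libraries where they do the work, as an engineer would, in place of code of your own. Each camera call takes 0.05 s, during which the arm holds its last target.

TASK

Set up the steel blank for measuring at its edge: push it along the ledge to the left with your fingertips, until its blue end stands out over the ledge's left edge and the scribed line lies level with that edge. Then press the red handle of the toggle clamp fully down, so that the blank is held there. Keep the blank flat on the ledge, without lifting it, and leave everything else on the desk where it is.

Things in the scene. Friction and masses are not known exactly. Their poses are not given: they have to be found in the camera images.
- ledge: measuring ledge, fixed to the desk: aluminium block 100 mm deep (own x, +x away from the robot), 200 mm long (own y, +y to the robot's left). Origin: centre of its underside, on the desk. Its flat top is at z = 45 mm; steel fences 8 mm wide and 8 mm high along its front and back (inner faces at x = -42 and +42 mm) guide the blank
- slot_end (a point): closed left end of the ledge's finger slot, at the level of the ledge's top (ledge x = 0, y = +20, z = 45 mm). The slot is 50 mm wide (ledge x -25 to +25 mm), 33 mm deep and runs from here to the ledge's right end (y = -100 mm), where it is open: shut fingertips can reach below the blank's right edge in it
- ledge_edge (a point): middle of the top edge of the ledge's left end, over which the blank is to stand out (ledge x = 0, y = +100, z = 45 mm); axes as the ledge's
- blank: bare steel sheet blank, 80 (own x) x 150 (own y) x 4 mm, about 0.25 kg, flat on the ledge between the fences with 2 mm play each side, axes nearly the ledge's. Origin: centre of its underside. The last 40 mm at its left end (+y) are blue; a thin white scribed line marks where the blue begins. It starts wholly on the ledge, the line 45 to 72 mm short of the ledge's left edge, and stays where it is left
- blank_line (a point): middle of the scribed line on the blank's top face, 40 mm from its left end (blank x = 0, y = +35, z = 4 mm)
- blank_rear (a point): middle of the blank's right end face, where it can be pushed (blank x = 0, y = -75, z = 2 mm); all the way it lies over the finger slot
- clamp (a joint): handle of the toggle clamp behind the ledge: 0 = open (slopes up and away from the robot at 51 degrees, arm raised), 0.75 rad = closed (8 degrees above level, rubber foot on the blank); starts at 0 to 0.12. It swings in the ledge's x-z plane, needs about 3 N at the grip and stays where it is left (from closed it eases back by up to 0.02); the arm follows it by a linkage
- clamp_hinge (a point): pivot axis of the clamp handle (parallel to ledge y), fixed on the ledge at ledge x = 91, y = 55, z = 75 mm; axes as the ledge's. The clamp stands on a block at ledge x = 50 to 105, y = 31 to 79 mm
- clamp_grip (a point): point on the upper side of the clamp handle's red round grip (19 mm thick), 85 mm along the handle from the pivot and 9.5 mm above its centre line; it moves with the handle. The red grip runs from 28 to 106 mm from the pivot
- clamp_arm: arm of the toggle clamp, driven by the handle; origin: its pivot (ledge x = 64, y = 55, z = 73 mm). Its black rubber foot, 16 mm across and 42 mm from the pivot, comes down on the blank at ledge x = 22, y = 55 mm. Open, it stands up to z = 130 mm
- micrometer: outside micrometer, white and green, 47 x 136 x 16 mm, lying on the desk to the left; origin: centre of its underside. To be left alone
- marker_pen: white marker pen with a black cap, 17 x 135 x 16 mm, lying on the desk beyond the ledge's left end; origin: centre of its underside. To be left alone
- specimen_box: grey parts box with a clear lid, 91 x 130 x 37 mm, at the right in front of the computer tower; origin: centre of its underside. To be left alone
- weight_1: larger brass check weight with a knob, 38 mm across, 60 mm high, standing to the right of the ledge; origin: centre of its underside. To be left alone
- weight_2: smaller brass check weight with a knob, 30 mm across, 47 mm high, standing to the right of the ledge; origin: centre of its underside. To be left alone
- mouse: black computer mouse, 110 x 56 x 38 mm, lying on the desk behind the ledge; origin: centre of its underside. To be left alone
- coupon_1: bright flat steel tensile strip, 20 x 165 x 4 mm, lying on the desk far left; origin: centre of its underside. To be left alone
- coupon_2: second such strip, 20 x 165 x 4 mm, beside the first; origin: centre of its underside. To be left alone

How it is judged:
On the way, in this order (a step that is already met when the one before it is completed fails the run):
1. with the clamp still open, the blank lies flat on the ledge with its scribed line level with the ledge's left edge, within 6 mm (y of blank_line in the frame of ledge_edge between -0.006 and 0.006 m and height (world z) of blank between 0.042 and 0.049 m and angle between blank's own z axis and vertical below 0.06 rad and x of blank in the frame of ledge between -0.006 and 0.006 m and value of joint clamp below 0.35 rad), for 0.3 s.
2. the clamp is closed on the blank, the line still at the edge (y of blank_line in the frame of ledge_edge between -0.006 and 0.006 m and height (world z) of blank between 0.042 and 0.049 m and angle between blank's own z axis and vertical below 0.06 rad and x of blank in the frame of ledge between -0.006 and 0.006 m and value of joint clamp above 0.69 rad), for 0.2 s.
At the end, for the whole second after the job is handed in: The blank lies flat and at rest between the fences with its scribed line within 6 mm of the ledge's left edge (40 mm standing out), the clamp handle is down to within 0.06 rad of closed, and the clamp's foot presses on the blank (all of step 2 and contact force between clamp_arm and blank above 0.3 N and linear speed of blank below 0.01 m/s); the robot touches nothing.
It fails at once if the blank is lifted or tipped off the ledge (height (world z) of blank above 0.053 m or height (world z) of blank below 0.04 m or angle between blank's own z axis and vertical above 0.12 rad).
It fails at once if another thing on the desk is disturbed (distance of any of micrometer, marker_pen from where it was at the start of the episode above 0.03 m or distance of any of specimen_box, weight_1, weight_2, mouse, coupon_1, coupon_2 from where it was at the start of the episode above 0.02 m).
It also fails if it takes over 48 s, if anything falls off the work surface, if the arm or the gripper's body presses on something with over 40 N, if the wrist force passes 120 N, or if a joint passes its speed limit or range.

## Working session

There is one attempt and no reset: what is moved stays moved. The work goes in short steps, Python scripts to look and compute and a shell command to move; the robot and the scene stay as the last step left them, time stands still between calls to the robot, and variables do not carry over. Pictures are saved under pics/ and viewed, and the job is handed in when it is done.

```bash
ls; mkdir -p pics; python3 - <<'E'
from bench import monitor, cams, manip
import cv2
s=monitor.observe();print(s)
for n in ["side","top","wrist"]:
    d=cams.get_image(n);cv2.imwrite(f"pics/{n}0.png",d["img"]);print(n,{k:v for k,v in d.items() if k!="img"})
E
```

```text
pics
{'clock': 0.0, 'joint_positions': array([ 9.40890220e-01,  1.59050617e-01,  1.59818887e+00, -2.42646262e-05,
        1.38615541e+00, -2.10079087e-01]), 'qd': array([-0.00131303, -0.00042068,  0.00230787,  0.00252627, -0.00013242,
        0.00085511]), 'joint_efforts': array([ 1.16977382e-03, -3.85567009e+01, -3.22113955e+01,  7.03369989e-02,
        3.78360297e-02, -1.39248855e-04]), 'ee_pos': array([0.23402678, 0.52456571, 0.21363973]), 'ee_rot': array([ 0.59261891, -0.38507355,  0.59380313,  0.38460243]), 'force': array([-0.28334854,  0.1215964 , -0.96949831]), 'wrist_torque': array([ 0.03614036, -0.0345016 , -0.02064605]), 'finger_gap': 1.0001491418289625}
side {'K': array([[346.40598647,   0.        , 262.99030149],
       [  0.        , 346.40598647, 193.80118935],
       [  0.        ,   0.        ,   1.        ]]), 'k1': -0.05045684510384009, 'R': array([[-0.94153698,  0.33681824,  0.00784759],
       [ 0.23618618,  0.67648403, -0.69755677],
       [-0.24025861, -0.654922  , -0.71648655]]), 't': array([ 0.41189088, -0.18974012,  1.51198911])}
top {'K': array([[396.7103087
[... 210 characters left out ...]
208],
       [-0.98915306, -0.02098984, -0.14538103],
       [ 0.14520485,  0.00969507, -0.98935411]]), 't': array([0.23034986, 0.5604494 , 1.2029867 ])}
wrist {'K': array([[278.4047961 ,   0.        , 255.56587943],
       [  0.        , 278.4047961 , 188.52686084],
       [  0.        ,   0.        ,   1.        ]]), 'k1': -0.002103508351809906, 'mount': array([[-7.12205445e-04, -2.39397312e-01,  9.70921428e-01,
        -1.69507060e-01],
       [ 1.02974963e-04, -9.70921687e-01, -2.39397300e-01,
         6.61391263e-02],
       [ 9.99999741e-01, -7.05194621e-05,  7.16147642e-04,
        -1.03610781e-04],
       [ 0.00000000e+00,  0.00000000e+00,  0.00000000e+00,
         1.00000000e+00]])}
```

View pics/side0.png

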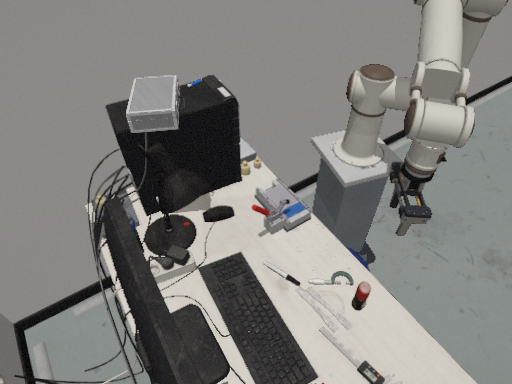

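View pics/top0.png

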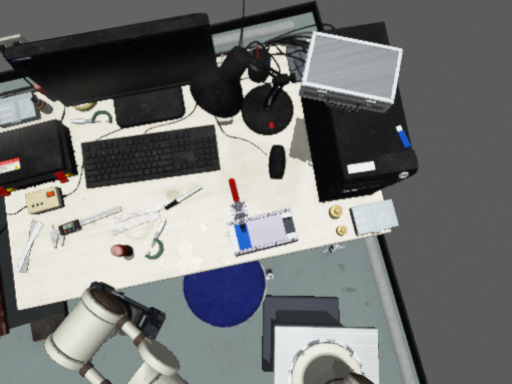

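View pics/wrist0.png

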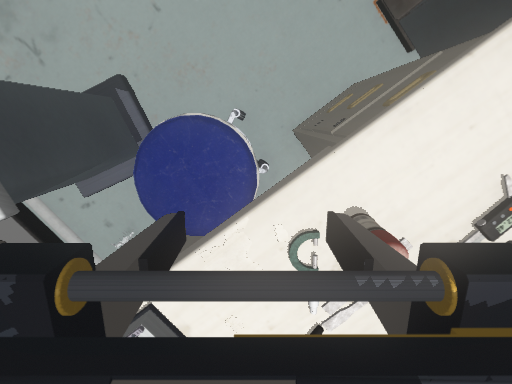

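The top view shows the ledge around (265,232), with the blue end at its left (242,237), the red handle at (234,190), the mouse at (277,161) and the weights at (336,212) and (342,231). I'll enlarge that area.

```bash
python3 - <<'E'
import cv2
a=cv2.imread("pics/top0.png")[165:265,210:360];cv2.imwrite("pics/top0z.png",cv2.resize(a,None,fx=5,fy=5,interpolation=cv2.INTER_CUBIC))
a=cv2.imread("pics/side0.png")[145:245,235:335];cv2.imwrite("pics/side0z.png",cv2.resize(a,None,fx=6,fy=6,interpolation=cv2.INTER_CUBIC))
E
cat > h.py <<'E'
import numpy as np,cv2
from scipy.spatial.transform import Rotation as Ro
def rot(q): return Ro.from_quat([q[1],q[2],q[3],q[0]]).as_matrix()
def ext(d,s=None):
    if "R" in d: return d["R"],d["t"]
    T=np.eye(4);T[:3,:3]=rot(s["ee_rot"]);T[:3,3]=s["ee_pos"];M=np.linalg.inv(T@d["mount"]);return M[:3,:3],M[:3,3]
def ray(d,uv,s=None):
    R,t=ext(d,s)
    n=cv2.undistortPoints(np.array([[uv]],float),d["K"],np.array([d["k1"],0,0,0.]))[0,0]
    return -R.T@t, R.T@np.array([n[0],n[1],1])
def onz(d,uv,z,s=None):
    c,r=ray(d,uv,s); return c+r*(z-c[2])/r[2]
def proj(d,X,s=None):
    R,t=ext(d,s)
    return cv2.projectPoints(np.array(X,float).reshape(-1,3),cv2.Rodrigues(R)[0],t,d["K"],np.array([d["k1"],0,0,0.]))[0][:,0]
E
```

```text
(no output)
```

View pics/top0z.png

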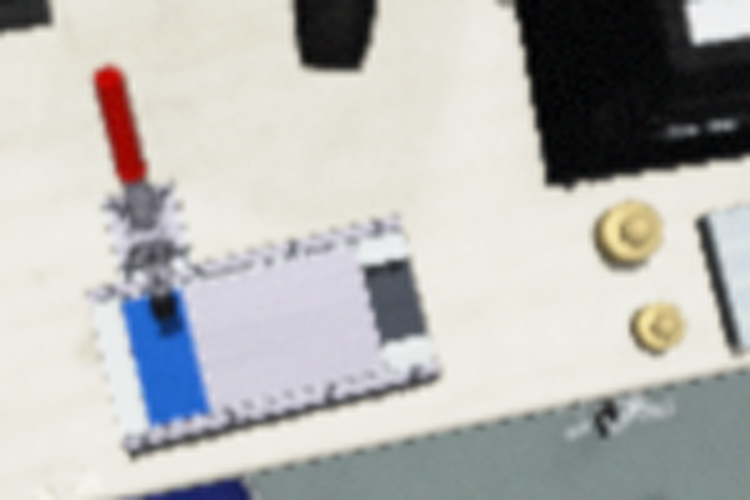

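View pics/side0z.png

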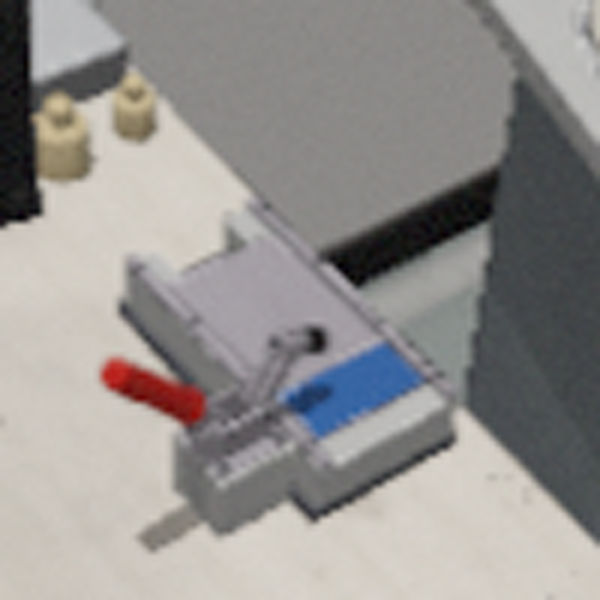

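```bash
python3 - <<'E'
from h import *
from bench import cams
d=cams.get_image("top")
def z(p): return (210+(p[0]+.5)/5-.5,165+(p[1]+.5)/5-.5)
for n,p,h in [("LF",(128,440),.053),("RF",(438,370),.053),("RB",(402,215),.053),("LB",(92,294),.053),
 ("blueLF",(148,424),.049),("blueLB",(122,303),.049),("lineF",(210,411),.049),("lineB",(188,298),.049),("blankRB",(362,265),.049),("blankRF",(384,350),.049),("w1",(628,240),.03),("w2",(660,330),.02),("mouse bottom",(330,65),.02)]:
    print(n,onz(d,z(p),h).round(4))
E
```

```text
LF [0.3696 0.2868 0.053 ]
RF [0.4161 0.0987 0.053 ]
RB [0.5108 0.1214 0.053 ]
LB [0.4578 0.3115 0.053 ]
blueLF [0.3795 0.2751 0.049 ]
blueLB [0.453  0.2931 0.049 ]
lineF [0.3882 0.2374 0.049 ]
lineB [0.4569 0.2525 0.049 ]
blankRB [0.4796 0.1455 0.049 ]
blankRF [0.4277 0.1314 0.049 ]
w1 [ 0.5006 -0.0225  0.03  ]
w2 [ 0.4453 -0.0441  0.02  ]
mouse bottom [0.6103 0.1654 0.02  ]
```

```bash
cat >> h.py <<'E'
C=np.array([.4386,.2046,0]);YAW=np.radians(14.5)
def L2W(p,C=C,YAW=YAW):
    c,s=np.cos(YAW),np.sin(YAW);return C+np.array([c*p[0]-s*p[1],s*p[0]+c*p[1],p[2]])
def W2L(p,C=C,YAW=YAW):
    c,s=np.cos(YAW),np.sin(YAW);v=np.asarray(p)-C;return np.array([c*v[0]+s*v[1],-s*v[0]+c*v[1],v[2]])
def Rt(yaw=YAW,sgn=1):
    y=sgn*np.array([-np.sin(yaw),np.cos(yaw),0]);x=np.array([0,0,-1.]);return np.column_stack([x,y,np.cross(x,y)])
def go(s,p,R):
    R0=rot(s["ee_rot"]);print("shift cm",(R0.T@(p-s["ee_pos"])*100).round(2),"turn",Ro.from_matrix(R0.T@R).as_rotvec().round(3))
E
python3 - <<'E'
from h import *
from bench import cams,monitor
s=monitor.observe();print(rot(s["ee_rot"]).round(2))
for sg in(1,-1): go(s,L2W([0,-.095,.2]),Rt(sgn=sg))
d=cams.get_image("top")
print("lamp base",onz(d,(267,108),0.01),onz(d,(215,95),0.01),onz(d,(215,95),0.3))
E
```

```text
[[-0.   -0.91  0.41]
 [-0.    0.41  0.91]
 [-1.    0.   -0.  ]]
shift cm [  1.43 -37.64 -28.33] turn [ 0.898 -0.001  0.   ]
shift cm [  1.43 -37.64 -28.33] turn [-2.244e+00 -0.000e+00 -1.000e-03]
lamp base [0.84648422 0.19652468 0.01      ] [0.88830853 0.37086674 0.01      ] [0.77036632 0.33861558 0.3       ]
```

```bash
python3 -m handwheel '[[0,[0,-8,-7],[0.15,0,0]],[0,[0,-12,-10],[0.3,0,0]],[0,[0,-16,-13],[0.45,0,0]],[0,[0,-20,-16],[0.6,0,0]],[0,[0,-24,-19],[0.75,0,0]],[0,[0,-28,-22],[0.9,0,0]],[0,[0,-32,-25],[0.9,0,0]],[0,[0.7,-34.5,-25],[0.9,0,0]],[0,[0.7,-34.5,-25],[0.9,0,0]],[0,[0.7,-34.5,-25],[0.9,0,0]],[0,[0.7,-34.5,-25],[0.9,0,0]],[0,[0.7,-34.5,-25],[0.9,0,0]]]' 20
python3 - <<'E'
from h import *
from bench import cams,monitor
s=monitor.observe();print(W2L(s["ee_pos"]),s["joint_positions"],s["finger_gap"])
d=cams.get_image("wrist");cv2.imwrite("pics/w1.png",d["img"])
E
```

```text
clock: 1.45
ee_pos: [0.4467, 0.1568, 0.2073]
ee_rot: [0.701, -0.089, 0.702, 0.089]
force: [0.0, 0.3, 0.0]
finger_gap: 0.002
[-0.00413145 -0.0482963   0.20728852] [ 8.17582555e-02 -1.04567965e-01  1.88003533e+00 -3.05316341e-04
  1.36701095e+00 -1.70377707e-01] 0.0023288628516265147
```

View pics/w1.png

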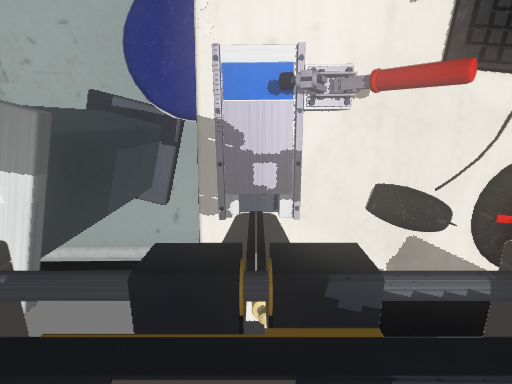

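The wrist view shows the ledge's left edge near row 44, the scribed line near row 100, the blank's rear at about row 195, and the slot below that. Next I'll zoom and measure.

```bash
python3 - <<'E'
import cv2
a=cv2.imread("pics/w1.png")
cv2.imwrite("pics/w1a.png",cv2.resize(a[35:135,200:320],None,fx=6,fy=6,interpolation=cv2.INTER_CUBIC))
cv2.imwrite("pics/w1b.png",cv2.resize(a[130:230,200:320],None,fx=6,fy=6,interpolation=cv2.INTER_CUBIC))
E
```

```text
(no output)
```

View pics/w1a.png

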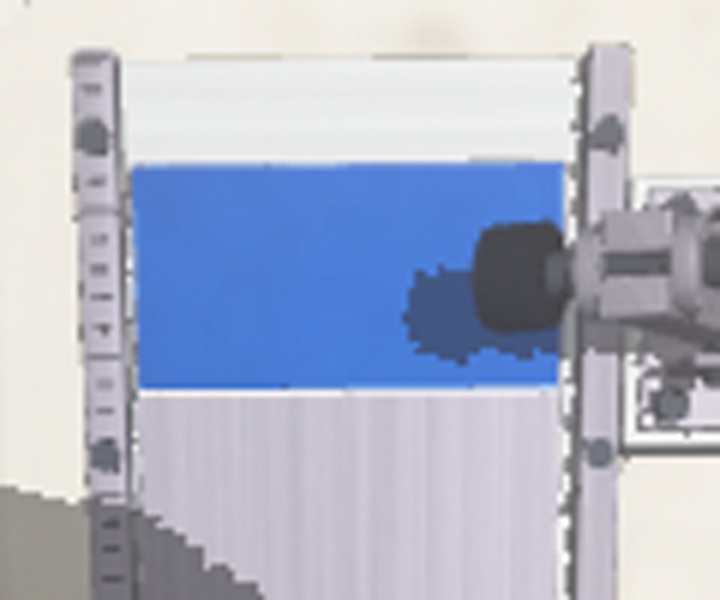

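View pics/w1b.png

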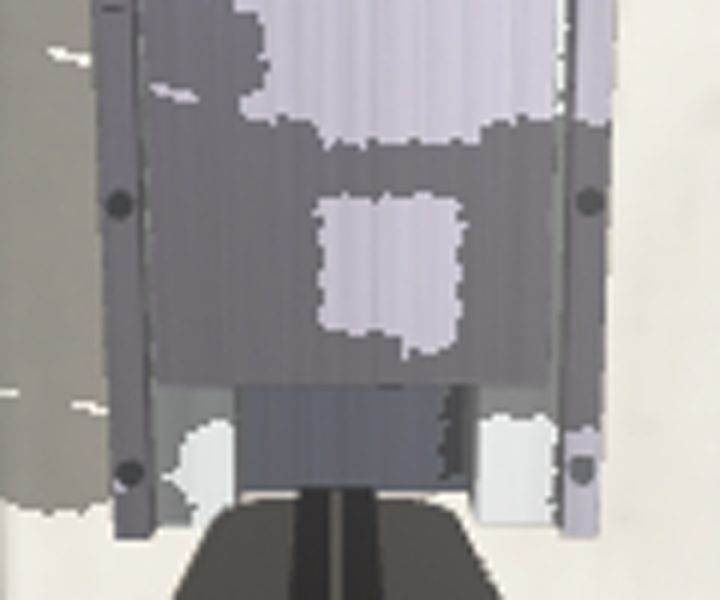

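```bash
python3 - <<'E'
from h import *
from bench import cams,monitor
d=cams.get_image("wrist");s=monitor.observe()
def A(p): return (200+(p[0]+.5)/6-.5,35+(p[1]+.5)/6-.5)
def B(p): return (200+(p[0]+.5)/6-.5,130+(p[1]+.5)/6-.5)
P={}
for n,p,h,f in [("edgeF",(121,58),.045,A),("edgeB",(578,57),.045,A),("lineF",(140,391),.049,A),("lineB",(558,389),.049,A),("bluendF",(132,167),.049,A),("bluendB",(563,163),.049,A),
 ("rearF",(155,385),.049,B),("rearB",(552,386),.049,B),("rendF",(160,525),.045,B),("rendB",(556,524),.045,B),
 ("fenFL",(72,53),.053,A),("fenBL",(632,46),.053,A),("fenFR",(115,538),.053,B),("fenBR",(598,537),.053,B),("slotF",(236,387),.045,B),("slotB",(474,387),.045,B)]:
    P[n]=onz(d,f(p),h,s);print(n,P[n].round(4),W2L(P[n]).round(4))
q=lambda a,b:(P[a]+P[b])/2
le=q("edgeF","edgeB");re=q("rendF","rendB");v=le-re
print("len",np.linalg.norm(v),"yaw",np.degrees(np.arctan2(-v[0],v[1])),(le+re)/2, (P["fenFL"]+P["fenBL"]+P["fenFR"]+P["fenBR"])/4)
E
```

```text
edgeF [0.3729 0.2892 0.045 ] [-0.0425  0.0984  0.045 ]
edgeB [0.4531 0.3101 0.045 ] [0.0405 0.0985 0.045 ]
lineF [0.3896 0.2336 0.049 ] [-0.0402  0.0403  0.049 ]
lineB [0.4654 0.2535 0.049 ] [0.0382 0.0407 0.049 ]
bluendF [0.3795 0.2712 0.049 ] [-0.0405  0.0793  0.049 ]
bluendB [0.4552 0.2915 0.049 ] [0.0378 0.0799 0.049 ]
rearF [0.417  0.1276 0.049 ] [-0.0402 -0.0691  0.049 ]
rearB [0.4951 0.1476 0.049 ] [ 0.0404 -0.0693  0.049 ]
rendF [0.4247 0.0971 0.045 ] [-0.0404 -0.1006  0.045 ]
rendB [0.5051 0.1181 0.045 ] [ 0.0427 -0.1004  0.045 ]
fenFL [0.3657 0.2862 0.053 ] [-0.0502  0.0972  0.053 ]
fenBL [0.4613 0.3121 0.053 ] [0.0489 0.0984 0.053 ]
fenFR [0.4165 0.095  0.053 ] [-0.0488 -0.1005  0.053 ]
fenBR [0.5125 0.1201 0.053 ] [ 0.0503 -0.1003  0.053 ]
slotF [0.433  0.1302 0.045 ] [-0.024  -0.0706  0.045 ]
slotB [0.4804 0.1425 0.045 ] [ 0.0249 -0.0706  0.045 ]
len 0.19890950409868113 yaw 15.121419041803179 [0.43894626 0.20363655 0.045     ] [0.43899796 0.20334392 0.053     ]
```

```bash
sed -i 's/^C=.*/C=np.array([.439,.2035,0]);YAW=np.radians(14.8)/' h.py; python3 - <<'E'
from h import *
from bench import monitor
s=monitor.observe()
go(s,L2W([0,-.098,.2]),Rt());go(s,L2W([0,-.098,.030]),Rt())
E
```

```text
shift cm [ 0.74 -5.1   0.47] turn [-0.005 -0.001  0.   ]
shift cm [17.74 -5.09  0.48] turn [-0.005 -0.001  0.   ]
```

```bash
python3 -m handwheel '[[0,[0.7,-3,0.5],[-0.005,0,0]],[0,[0.7,-5.1,0.5],[-0.005,0,0]],[0,[2,-5.1,0.5],[-0.005,0,0]],[0,[5,-5.1,0.5],[-0.005,0,0]],[0,[8,-5.1,0.5],[-0.005,0,0]],[0,[10,-5.1,0.5],[-0.005,0,0]],[0,[12,-5.1,0.5],[-0.005,0,0]],[0,[14,-5.1,0.5],[-0.005,0,0]],[0,[15,-5.1,0.5],[-0.005,0,0]],[0,[15,-5.1,0.5],[-0.005,0,0]],[0,[15,-5.1,0.5],[-0.005,0,0]]]'
python3 - <<'E'
from h import *
from bench import cams,monitor
s=monitor.observe();print(W2L(s["ee_pos"]))
d=cams.get_image("wrist");cv2.imwrite("pics/w2.png",d["img"])
go(s,L2W([0,-.098,.030]),Rt())
E
```

```text
clock: 2.65
ee_pos: [0.4644, 0.1093, 0.0579]
ee_rot: [0.701, -0.091, 0.701, 0.091]
force: [-0.2, -0.9, 0.5]
finger_gap: 0.001
[ 0.0005179  -0.09757033  0.05787078]
shift cm [ 2.79 -0.04 -0.05] turn [0. 0. 0.]
```

View pics/w2.png

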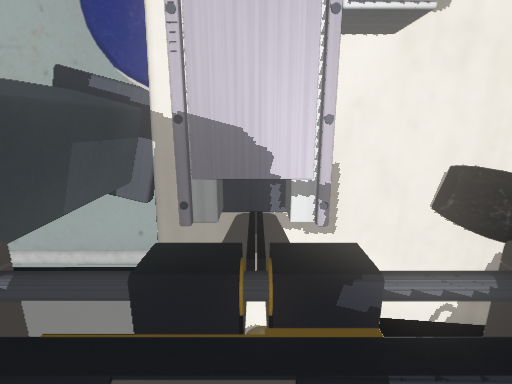

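```bash
python3 -m handwheel '[[0,[1,0,0],[0,0,0]],[0,[2,0,0],[0,0,0]],[0,[2.8,0,0],[0,0,0]],[0,[2.8,0,0],[0,0,0]],[0,[2.8,0,0],[0,0,0]]]'; python3 -m handwheel '[[0,[0,0.5,0],[0,0,0]],[0,[0,1,0],[0,0,0]],[0,[0,1.5,0],[0,0,0]],[0,[0,1.8,0],[0,0,0]],[0,[0,2.1,0],[0,0,0]],[0,[0,2.4,0],[0,0,0]],[0,[0,2.7,0],[0,0,0]],[0,[0,3,0],[0,0,0]],[0,[0,3,0],[0,0,0]]]'
python3 - <<'E'
from h import *
from bench import cams,monitor
s=monitor.observe();print(W2L(s["ee_pos"]),s["force"])
d=cams.get_image("wrist");cv2.imwrite("pics/w3.png",d["img"])
E
```

```text
clock: 3.2
ee_pos: [0.4647, 0.1091, 0.03]
ee_rot: [0.701, -0.091, 0.701, 0.091]
force: [-0.9, 0.9, -0.6]
finger_gap: 0.005
clock: 4.1
ee_pos: [0.457, 0.1385, 0.03]
ee_rot: [0.701, -0.091, 0.701, 0.091]
force: [0.7, 0.4, 0.2]
finger_gap: 0.007
[ 0.00083171 -0.06748513  0.030018  ] [0.6505081  0.38698219 0.21638869]
```

View pics/w3.png

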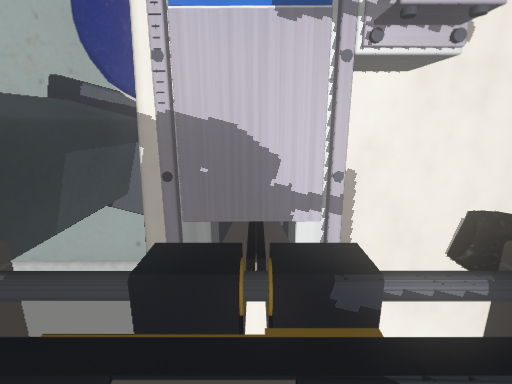

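```bash
python3 - <<'E'
from h import *
from bench import cams,monitor
d=cams.get_image("wrist");s=monitor.observe()
for p in [(182,221.5),(325,221),(168,7.5),(330,7.5)]: print(W2L(onz(d,p,.049,s)))
E
```

```text
[-0.0408922  -0.05759176  0.049     ]
[ 0.04104023 -0.05729515  0.049     ]
[-0.0407664   0.05135023  0.049     ]
[0.03699592 0.05135189 0.049     ]
```

```bash
python3 -m handwheel '[[0,[0,0.4,0],[0,0,0]],[0,[0,0.8,0],[0,0,0]],[0,[0,1.2,0],[0,0,0]],[0,[0,1.6,0],[0,0,0]],[0,[0,2,0],[0,0,0]],[0,[0,2.4,0],[0,0,0]],[0,[0,2.8,0],[0,0,0]],[0,[0,3.2,0],[0,0,0]],[0,[0,3.5,0],[0,0,0]],[0,[0,3.8,0],[0,0,0]],[0,[0,4,0],[0,0,0]],[0,[0,4.2,0],[0,0,0]],[0,[0,4.3,0],[0,0,0]],[0,[0,4.4,0],[0,0,0]],[0,[0,4.4,0],[0,0,0]]]'
python3 - <<'E'
from h import *
from bench import cams,monitor
s=monitor.observe();print(W2L(s["ee_pos"]),s["force"])
d=cams.get_image("wrist");cv2.imwrite("pics/w4.png",d["img"])
cv2.imwrite("pics/w4z.png",cv2.resize(d["img"][0:110,120:370],None,fx=3,fy=3,interpolation=cv2.INTER_CUBIC))
E
```

```text
clock: 5.7
ee_pos: [0.4455, 0.1811, 0.0298]
ee_rot: [0.701, -0.091, 0.701, 0.091]
force: [-0.6, -0.3, -0.5]
finger_gap: 0.01
[ 0.00058517 -0.02334853  0.02984664] [-0.63794657 -0.25602157 -0.54084444]
```

View pics/w4.png

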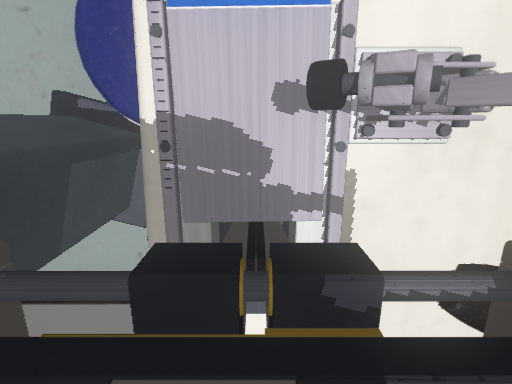

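View pics/w4z.png

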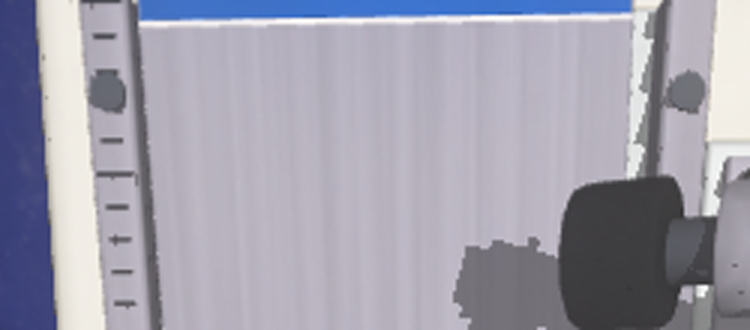

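```bash
python3 -m handwheel '[[0,[0,-0.6,0],[0,0,0]],[0,[0,-1.2,0],[0,0,0]],[0,[-2,-1.2,0],[0,0,0]],[0,[-4,-1.2,0],[0,0,0]],[0,[-7,-1.2,0],[0,0,0]],[0,[-10,-1.2,0],[0,0,0]],[0,[-13,-1.2,0],[0,0,0]],[0,[-15,-1.2,0],[0,0,0]],[0,[-15,-1.2,0],[0,0,0]],[0,[-15,-1.2,0],[0,0,0]]]'
python3 - <<'E'
from h import *
from bench import cams,monitor
s=monitor.observe();print(W2L(s["ee_pos"]),s["force"])
d=cams.get_image("wrist");cv2.imwrite("pics/w5.png",d["img"])
cv2.imwrite("pics/w5z.png",cv2.resize(d["img"][0:120,190:320],None,fx=5,fy=5,interpolation=cv2.INTER_CUBIC))
E
```

```text
clock: 6.75
ee_pos: [0.4485, 0.1691, 0.1792]
ee_rot: [0.701, -0.091, 0.701, 0.091]
force: [1.0, 0.1, -0.7]
finger_gap: 0.004
[ 0.00036723 -0.03564865  0.17924164] [ 1.04858352  0.12038127 -0.67644436]
```

View pics/w5z.png

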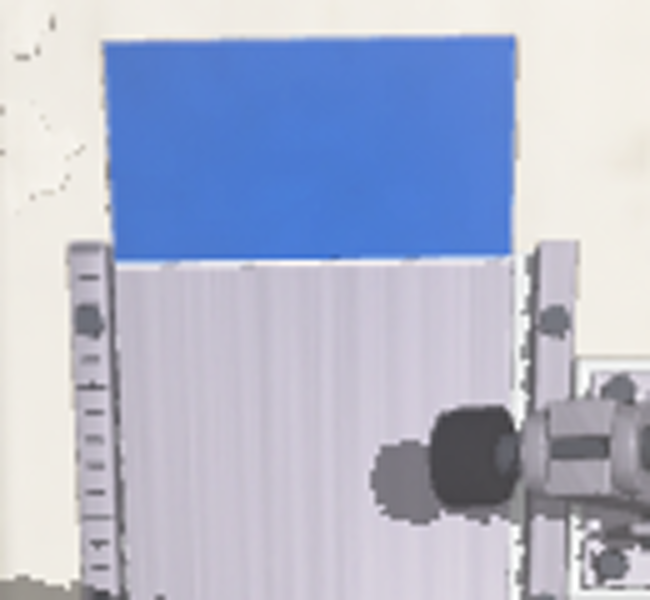

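View pics/w5.png

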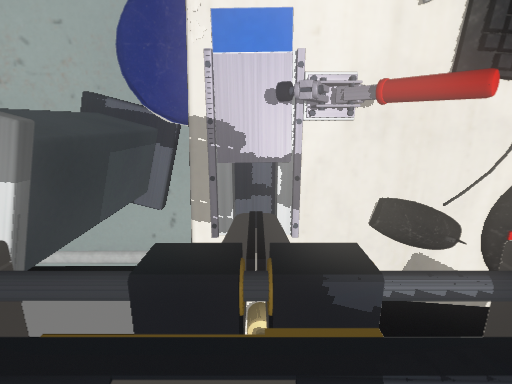

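```bash
python3 - <<'E'
from h import *
from bench import cams,monitor
d=cams.get_image("wrist");s=monitor.observe()
def A(p): return (190+(p[0]+.5)/5-.5,(p[1]+.5)/5-.5)
for n,p,h in [("fenF",(70,243),.053),("fenB",(577,241),.053),("lineF",(118,264),.049),("lineB",(512,261),.049),("endF",(103,42),.049),("endB",(516,37),.049)]:
    print(n,W2L(onz(d,A(p),h,s)).round(4))
for p in [(217,162.5),(292,162.5)]: print("rear",W2L(onz(d,p,.049,s)).round(4))
# marker/micrometer and fine row profile
img=d["img"][:,296].astype(int)
E
```

```text
fenF [-0.0506  0.0988  0.053 ]
fenB [0.0477 0.0991 0.053 ]
lineF [-0.042   0.0959  0.049 ]
lineB [0.0357 0.0964 0.049 ]
endF [-0.0435  0.1349  0.049 ]
endB [0.0353 0.1357 0.049 ]
rear [-0.0419 -0.0135  0.049 ]
rear [ 0.0391 -0.0135  0.049 ]
```

The line is about 3 mm short of the edge, so one small further push is needed.

```bash
python3 -m handwheel '[[0,[3,0,0],[0,0,0]],[0,[6,0,0],[0,0,0]],[0,[9,0,0],[0,0,0]],[0,[12,0,0],[0,0,0]],[0,[14,0,0],[0,0,0]],[0,[15,0,0],[0,0,0]],[0,[15,0,0],[0,0,0]],[0,[15,0.4,0],[0,0,0]],[0,[15,0.8,0],[0,0,0]],[0,[15,1.1,0],[0,0,0]],[0,[15,1.3,0],[0,0,0]],[0,[15,1.4,0],[0,0,0]],[0,[15,1.5,0],[0,0,0]],[0,[15,1.5,0],[0,0,0]]]'
python3 - <<'E'
from h import *
from bench import monitor
print(W2L(monitor.observe()["ee_pos"]))
E
python3 -m handwheel '[[0,[0,-0.6,0],[0,0,0]],[0,[0,-1.5,0],[0,0,0]],[0,[-2,-1.5,0],[0,0,0]],[0,[-4,-1.5,0],[0,0,0]],[0,[-7,-1.5,0],[0,0,0]],[0,[-10,-1.5,0],[0,0,0]],[0,[-13,-1.5,0],[0,0,0]],[0,[-16,-1.5,0],[0,0,0]],[0,[-17,-1.5,0],[0,0,0]],[0,[-17,-1.5,0],[0,0,0]],[0,[-17,-1.5,0],[0,0,0]]]'
python3 - <<'E'
from h import *
from bench import cams,monitor
s=monitor.observe();print(W2L(s["ee_pos"]),s["force"])
d=cams.get_image("wrist");cv2.imwrite("pics/w6.png",d["img"])
cv2.imwrite("pics/w6z.png",cv2.resize(d["img"][0:120,190:320],None,fx=5,fy=5,interpolation=cv2.INTER_CUBIC))
d=cams.get_image("side");cv2.imwrite("pics/s6z.png",cv2.resize(d["img"][145:245,235:335],None,fx=6,fy=6,interpolation=cv2.INTER_CUBIC))
E
```

```text
clock: 8.25
ee_pos: [0.4443, 0.1834, 0.0287]
ee_rot: [0.701, -0.091, 0.702, 0.091]
force: [2.3, -4.6, 3.7]
finger_gap: 0.005
[-8.49482937e-06 -2.07387314e-02  2.87412317e-02]
clock: 9.35
ee_pos: [0.4474, 0.1687, 0.1969]
ee_rot: [0.7, -0.091, 0.703, 0.091]
force: [-0.3, 0.0, -0.4]
finger_gap: 0.006
[-0.00079997 -0.03573374  0.19693805] [-0.28028071  0.00130121 -0.37057055]
```

View pics/w6z.png

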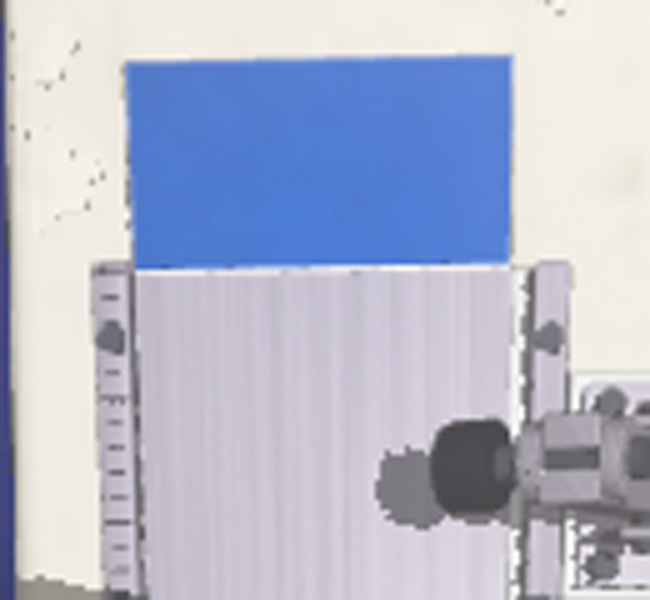

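View pics/w6.png

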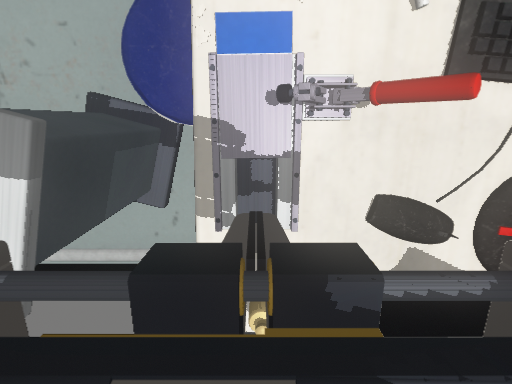

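View pics/s6z.png

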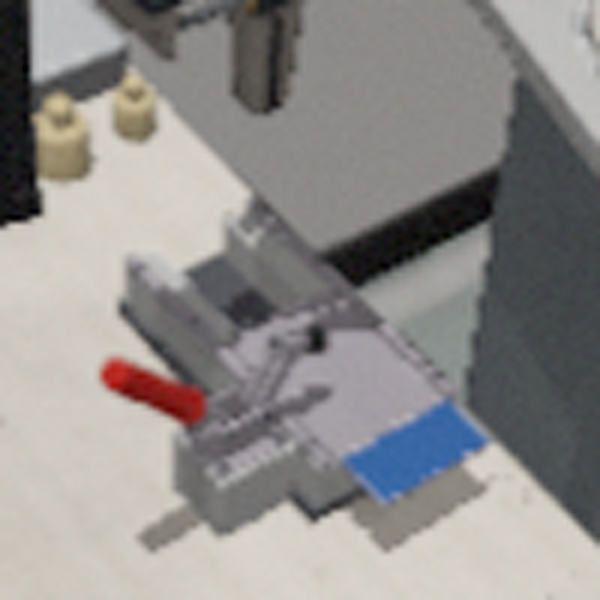

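```bash
python3 - <<'E'
from h import *
from bench import cams,monitor
d=cams.get_image("wrist");s=monitor.observe()
def A(p): return (190+(p[0]+.5)/5-.5,(p[1]+.5)/5-.5)
for n,p,h in [("fenF",(92,263),.053),("fenB",(570,262),.053),("lineF",(134,272),.049),("lineB",(509,267),.049)]:
    print(n,W2L(onz(d,A(p),h,s)).round(4))
for p in [(219,157.5),(292,157)]: print("rear",W2L(onz(d,p,.049,s)).round(4))
hsv=cv2.cvtColor(d["img"],cv2.COLOR_BGR2HSV)
m=cv2.inRange(hsv,(0,150,90),(8,255,255))|cv2.inRange(hsv,(172,150,90),(180,255,255))
m[:,490:]=0;m[120:]=0
c=max(cv2.findContours(m,0,2)[0],key=cv2.contourArea);print(cv2.minAreaRect(c),cv2.boundingRect(c))
def ony(uv,y):
    c0,r=ray(d,uv,s);a=W2L(c0);b=W2L(c0+r)-a;return a+b*(y-a[1])/b[1]
xs=c[:,0,0];
for X in (xs.min(),xs.max()):
    y=c[abs(xs-X)<3][:,0,1].mean();P=W2L(onz(d,(X,y),.1,s));print(X,y,ony((X,y),.055))
# triangulate with side
d2=cams.get_image("side")
h2=cv2.cvtColor(d2["img"],cv2.COLOR_BGR2HSV);m2=cv2.inRange(h2,(0,150,90),(8,255,255))|cv2.inRange(h2,(172,150,90),(180,255,255))
cs=[k for k in cv2.findContours(m2,0,2)[0] if 240<k[:,0,0].mean()<280 and 190<k[:,0,1].mean()<230]
c2=max(cs,key=cv2.contourArea);x2=c2[:,0,0]
for X in (x2.min(),x2.max()):
    y=c2[abs(x2-X)<2][:,0,1].mean()
    c0,r=ray(d2,(X,y));a=W2L(c0);b=W2L(c0+r)-a;print("side",X,y,a+b*(.055-a[1])/b[1])
for th in (0,.06,.12):
    a=np.radians(51)-th
    for l in (.028,.106): 
        P=L2W([.091+l*np.cos(a),.055,.075+l*np.sin(a)]);print(th,l,proj(d,P,s),proj(d2,P))
E
```

```text
fenF [-0.0502  0.0991  0.053 ]
fenB [0.0487 0.0992 0.053 ]
lineF [-0.0421  0.0982  0.049 ]
lineB [0.0366 0.0991 0.049 ]
rear [-0.0428 -0.0107  0.049 ]
rear [ 0.0406 -0.0101  0.049 ]
((427.09735107421875, 88.34864807128906), (24.297637939453125, 111.01028442382812), 85.87240600585938) (372, 73, 111, 32)
372 93.33333333333333 [0.10786045 0.055      0.09256355]
482 79.6 [0.13934852 0.055      0.18313869]
side 252 207.0 [0.16168897 0.055      0.15556462]
side 268 212.0 [0.10014553 0.055      0.09287951]
0 0.028 [[374.66399022  92.90501393]] [[265.89366775 212.31204629]]
0 0.106 [[479.40968854  84.75530128]] [[253.07361041 206.0668599 ]]
0.06 0.028 [[375.55800316  93.01784728]] [[265.56847306 212.69847017]]
0.06 0.106 [[481.63885071  85.46644827]] [[251.78355685 207.62132891]]
0.12 0.028 [[376.33767017  93.13734972]] [[265.26028461 213.09086252]]
0.12 0.106 [[483.12846797  86.19484057]] [[250.56777135 209.19842385]]
```

The line now sits within about 1 mm of the edge and the blank is flat. Next comes the handle: the tool turns a quarter so its narrow side lies along the handle, and goes above the grip.

```bash
python3 - <<'E'
from h import *
from bench import monitor
s=monitor.observe();go(s,L2W([.127,.055,.195]),Rt(YAW+np.pi/2))
E
```

```text
shift cm [ 0.16  9.07 12.77] turn [-1.571 -0.003 -0.004]
```

```bash
python3 -m handwheel '[[0,[0,1,1],[-0.15,0,0]],[0,[0,2,2.5],[-0.3,0,0]],[0,[0,3,4],[-0.45,0,0]],[0,[0,4,5.5],[-0.6,0,0]],[0,[0,5,7],[-0.75,0,0]],[0,[0,6,8.5],[-0.9,0,0]],[0,[0,7,10],[-1.05,0,0]],[0,[0.2,8,11.5],[-1.2,0,0]],[0,[0.2,9.1,12.8],[-1.35,0,0]],[0,[0.2,9.1,12.8],[-1.5,0,0]],[0,[0.2,9.1,12.8],[-1.57,0,0]],[0,[0.2,9.1,12.8],[-1.57,0,0]],[0,[0.2,9.1,12.8],[-1.57,0,0]],[0,[0.2,9.1,12.8],[-1.57,0,0]]]'
python3 - <<'E'
from h import *
from bench import cams,monitor
s=monitor.observe();print(W2L(s["ee_pos"]),s["force"],s["joint_positions"].round(2))
for n in("wrist","side","top"):
    d=cams.get_image(n);cv2.imwrite(f"pics/{n}7.png",d["img"])
    if n=="side":cv2.imwrite("pics/s7z.png",cv2.resize(d["img"][120:245,215:340],None,fx=4.8,fy=4.8,interpolation=cv2.INTER_CUBIC))
go(s,L2W([.127,.055,.16]),Rt(YAW+np.pi/2));go(s,L2W([.155,.055,.095]),Rt(YAW+np.pi/2))
E
```

```text
clock: 10.95
ee_pos: [0.5477, 0.2894, 0.1942]
ee_rot: [0.431, -0.558, 0.433, 0.561]
force: [-0.0, 0.4, 0.3]
finger_gap: 0.006
[0.12703    0.0552789  0.19423895] [-0.03552005  0.38255539  0.28970342] [ 0.29  0.29  1.48  0.    1.37 -1.54]
shift cm [ 3.42 -0.01 -0.03] turn [-0.003  0.001 -0.005]
shift cm [ 9.91 -2.84 -0.03] turn [-0.003  0.001 -0.005]
```

View pics/wrist7.png

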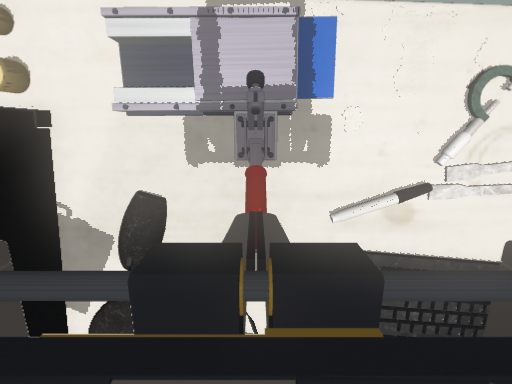

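View pics/s7z.png

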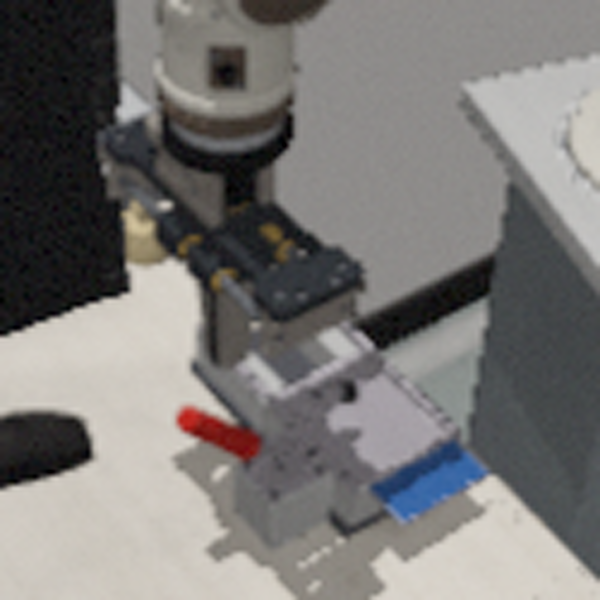

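View pics/top7.png

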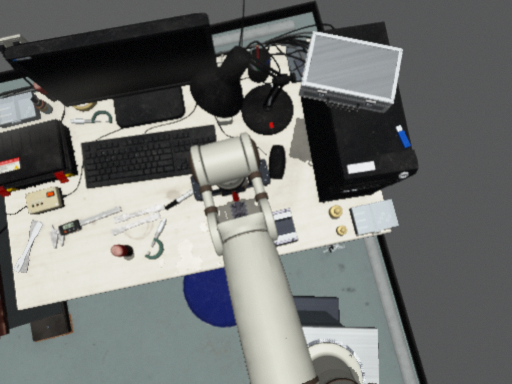

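```bash
python3 -m handwheel '[[0,[2,0,0],[0,0,0]],[0,[3.5,0,0],[0,0,0]],[0,[4.2,0,0],[0,0,0]],[0,[4.7,-0.3,0],[0,0,0]],[0,[5.2,-0.6,0],[0,0,0]],[0,[5.7,-1,0],[0,0,0]],[0,[6.2,-1.4,0],[0,0,0]],[0,[6.7,-1.7,0],[0,0,0]],[0,[7.2,-2,0],[0,0,0]],[0,[7.7,-2.3,0],[0,0,0]],[0,[8.2,-2.5,0],[0,0,0]],[0,[8.6,-2.7,0],[0,0,0]],[0,[9,-2.8,0],[0,0,0]],[0,[9.3,-2.8,0],[0,0,0]],[0,[9.3,-2.8,0],[0,0,0]]]'
python3 - <<'E'
from h import *
from bench import cams,monitor
s=monitor.observe();print(W2L(s["ee_pos"]),s["force"])
for n in("wrist","side"):
    d=cams.get_image(n);cv2.imwrite(f"pics/{n}8.png",d["img"])
    if n=="side":cv2.imwrite("pics/s8z.png",cv2.resize(d["img"][120:245,215:340],None,fx=4.8,fy=4.8,interpolation=cv2.INTER_CUBIC))
E
```

```text
clock: 12.6
ee_pos: [0.574, 0.2963, 0.1006]
ee_rot: [0.43, -0.558, 0.433, 0.561]
force: [0.4, 1.1, 0.2]
finger_gap: 0.005
[0.15418337 0.05524661 0.10061896] [0.3587766  1.07279089 0.2384878 ]
```

View pics/wrist8.png

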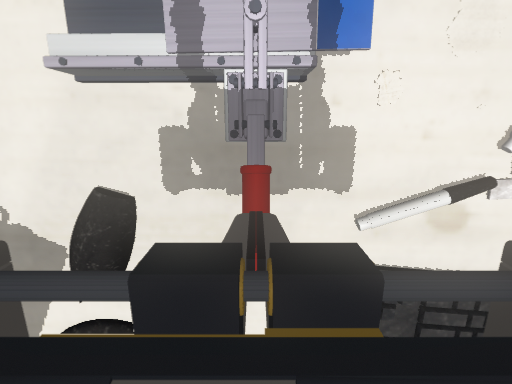

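View pics/s8z.png

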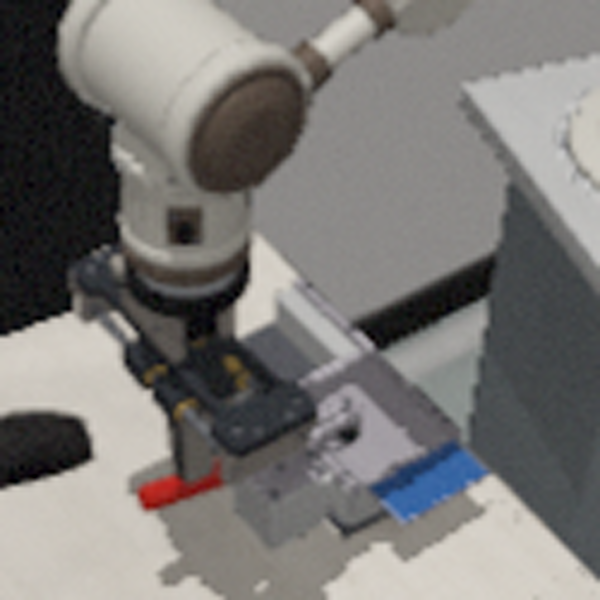

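The arm has swung down over the blank and the handle is nearly level. Now I press it home slowly.

```bash
python3 -m handwheel '[[0,[0.2,0,0],[0,0,0]],[0,[0.4,0,0],[0,0,0]],[0,[0.5,0,0],[0,0,0]],[0,[0.6,0,0],[0,0,0]],[0,[0.6,0,0],[0,0,0]]]'; python3 -m handwheel '[[0,[0.1,0,0],[0,0,0]],[0,[0.2,0,0],[0,0,0]],[0,[0.2,0,0],[0,0,0]]]'
```

```text
clock: 13.2
ee_pos: [0.5745, 0.2965, 0.0965]
ee_rot: [0.431, -0.559, 0.433, 0.561]
force: [-1.3, -1.4, 8.5]
finger_gap: 0.008
clock: 13.5
ee_pos: [0.5746, 0.2966, 0.0963]
ee_rot: [0.431, -0.559, 0.433, 0.561]
force: [-3.4, -1.4, 10.0]
finger_gap: 0.005
```

```bash
python3 -m handwheel '[[0,[0.3,0,0],[0,0,0]],[0,[0.5,0,0],[0,0,0]],[0,[0.5,0,0],[0,0,0]],[0,[0.5,0,0],[0,0,0]]]'; python3 -m handwheel '[[0,[0.4,0,0],[0,0,0]],[0,[0.8,0,0],[0,0,0]],[0,[0.8,0,0],[0,0,0]],[0,[0.8,0,0],[0,0,0]]]'
```

```text
clock: 13.9
ee_pos: [0.575, 0.2967, 0.0953]
ee_rot: [0.431, -0.559, 0.433, 0.561]
force: [-8.3, -3.3, 22.0]
finger_gap: 0.007
clock: 14.3
ee_pos: [0.5753, 0.2968, 0.0943]
ee_rot: [0.431, -0.56, 0.433, 0.56]
force: [-15.8, -6.6, 35.9]
finger_gap: 0.006
```

```bash
python3 -m handwheel '[[0,[-1,0,0],[0,0,0]],[0,[-3,0,0],[0,0,0]],[0,[-6,1,0],[0,0,0]],[0,[-10,5,0],[0,0,0]],[0,[-12,10,0],[0,0,0]],[0,[-12,15,0],[0,0,0]],[0,[-12,18,0],[0,0,0]],[0,[-12,18,0],[0,0,0]],[0,[-12,18,0],[0,0,0]]]'
python3 - <<'E'
from h import *
from bench import cams,monitor
s=monitor.observe();print(W2L(s["ee_pos"]),s["force"])
d=cams.get_image("wrist");cv2.imwrite("pics/w9.png",d["img"])
d2=cams.get_image("side");cv2.imwrite("pics/s9z.png",cv2.resize(d2["img"][145:245,235:335],None,fx=6,fy=6,interpolation=cv2.INTER_CUBIC))
d3=cams.get_image("top");cv2.imwrite("pics/t9.png",d3["img"])
for th in (.65,.69,.73,.75):
    a=np.radians(51)-th
    P=[L2W([.091+l*np.cos(a),.055,.075+l*np.sin(a)]) for l in (.028,.106)]
    print(th,(6*(proj(d2,P)-[235,145])).round(1).tolist())
E
```

```text
clock: 15.2
ee_pos: [0.401, 0.251, 0.2145]
ee_rot: [0.43, -0.56, 0.433, 0.561]
force: [-0.8, 0.0, 0.7]
finger_gap: 0.002
[-0.02461221  0.05563993  0.21451726] [-0.8266851   0.03450328  0.73351327]
0.65 [[170.6, 429.5], [52.2, 468.1]]
0.69 [[170.2, 431.0], [51.0, 473.8]]
0.73 [[169.9, 432.4], [50.0, 479.5]]
0.75 [[169.8, 433.2], [49.7, 482.2]]
```

View pics/s9z.png

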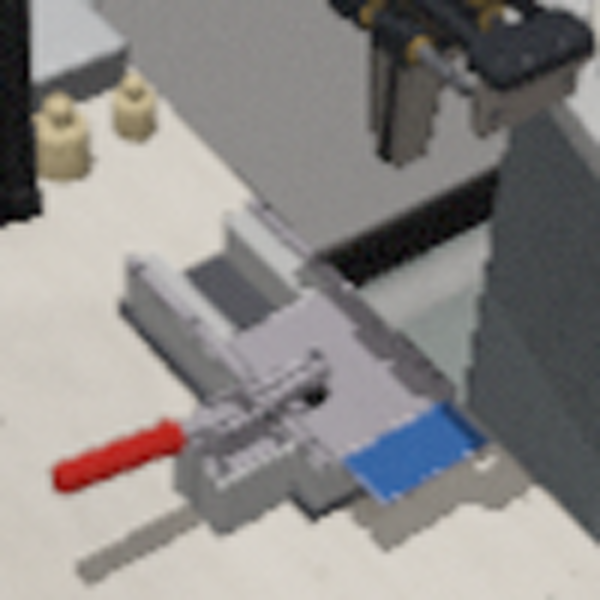

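View pics/w9.png

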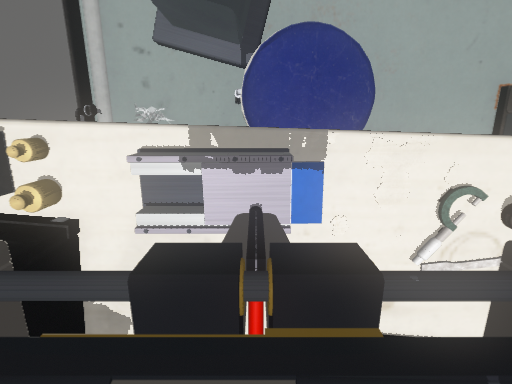

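View pics/t9.png

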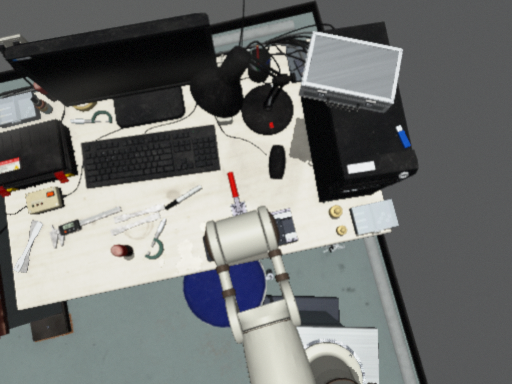

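The side view shows the handle down and the foot on the blank. I'll measure the handle's angle properly, along with the line and the scene.

```bash
python3 - <<'E'
from h import *
from bench import cams,monitor
def red(img,box):
    h=cv2.cvtColor(img,cv2.COLOR_BGR2HSV);m=cv2.inRange(h,(0,110,60),(9,255,255))|cv2.inRange(h,(170,110,60),(180,255,255))
    z=np.zeros_like(m);z[box[1]:box[3],box[0]:box[2]]=m[box[1]:box[3],box[0]:box[2]]
    p=np.argwhere(z)[:,::-1].astype(float);c=p.mean(0);w,v=np.linalg.eigh(np.cov((p-c).T));a=v[:,1];t=(p-c)@a;return c,a*np.sign(a[0]),t.min(),t.max()
d2=cams.get_image("side");d3=cams.get_image("top")
for d,b in((d2,(238,195,272,232)),(d3,(222,165,245,205))):
    c,a,t0,t1=red(d["img"],b);print("meas",c.round(2),np.degrees(np.arctan2(a[1],a[0])).round(2),(t1-t0).round(1))
    for th in (.61,.65,.69,.73,.75):
        an=np.radians(51)-th
        P=proj(d,[L2W([.091+l*np.cos(an),.055,.075+l*np.sin(an)]) for l in (.028,.106)]);v=P[0]-P[1];v*=np.sign(v[0])
        print(th,P.mean(0).round(2),np.degrees(np.arctan2(v[1],v[0])).round(2),np.linalg.norm(v).round(1))
E
```

```text
meas [254.3 220.8] -20.86 22.8
0.61 [253.73 219.18] -16.27 20.4
0.65 [253.57 219.8 ] -18.06 20.7
0.69 [253.43 220.4 ] -19.78 21.1
0.73 [253.33 220.99] -21.43 21.5
0.75 [253.29 221.28] -22.23 21.6
meas [232.43 184.25] 76.42 25.2
0.61 [233.32 183.61] 76.47 25.7
0.65 [233.32 183.55] 76.5 25.8
0.69 [233.32 183.53] 76.52 25.7
0.73 [233.33 183.54] 76.55 25.7
0.75 [233.34 183.56] 76.56 25.7
```

```bash
python3 - <<'E'
from h import *
from bench import cams,monitor
d=cams.get_image("wrist");s=monitor.observe()
cv2.imwrite("pics/w10z.png",cv2.resize(d["img"][140:240,190:330],None,fx=5.5,fy=5.5,interpolation=cv2.INTER_CUBIC))
E
```

```text
(no output)
```

View pics/w10z.png

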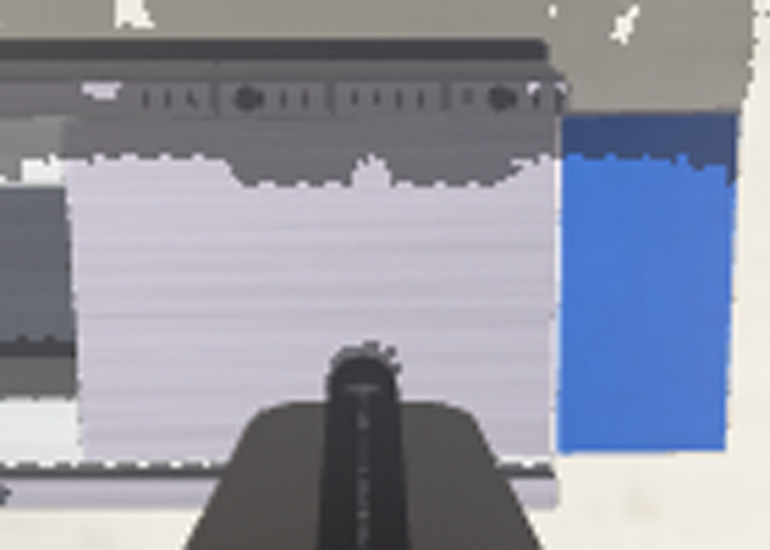

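```bash
python3 - <<'E'
from bench import manip,monitor
print(manip.hand_in(),monitor.observe()["force"])
E
```

```text
the job is handed in; nothing more can be done
the job is handed in; nothing more can be done
```

I pushed the blank left along the slot with shut fingertips, in two pushes. I then pressed the red handle down until it stopped firmly at about 36 N, backed the arm clear and handed the job in at about 15 s.

What the last checks showed:
- **Scribed line:** it lies within about 1 mm of the ledge's left edge, measured before clamping. In the wrist picture after clamping it still lines up with the fence ends, by eye.
- **Blank:** it looks flat in the side view. I measured it 2–3 mm towards the front fence, a little more than the 2 mm play allows, so part of that is measuring error.
- **Clamp:** the side camera puts the handle at about 0.72 rad, which is above 0.69 but only by a small margin. The fingertip height under load (94–95 mm) matches a fully closed handle. The foot looks to be on the blank, but I could not measure its contact force.
- **Rest of the desk:** nothing else appears moved in the final top view, which I checked only by eye. The wrist force read about zero after I backed off.

No check failed. The handle angle rests on a fit to a few pixels, so it is the least certain reading.

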